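# Clear and set the length stop of a cut-off fixture

### The arm

A 6-joint arm with a two-finger parallel gripper is mounted at the origin on the work surface. World frame = base frame: x ahead of the robot, y to its left, z up, the work surface at z = 0. Lengths are in m, angles in rad, forces in N, time in s.
With the tool pointing down it reaches from about 0.275 to 0.825 m from the base axis. Payload 4.9 kg.
Tool frame: the origin (TCP) lies on the front face of the gripper's body, between the roots of the fingers; the fingertips stand 73 mm ahead of it and the grasp point (between the pads) lies 54 mm ahead of it; z points along the fingers, y is the line along which they close (so a half turn about z gives the same grasp; the last joint's range is limited). The gripper opens to 85 mm and grips with 20 to 120 N. Pads are 22 mm wide; open, the fingers measure 114 mm over their backs; the gripper's body (76 mm by 85 mm) begins 54 mm behind the grasp point. The pads swing forward as they close: fully open they stand 13 mm farther back than shut.
Start: joints at [0.997, 0.326, -0.193, 1.052, 0, 1.437], TCP at [0.234, 0.498, 0.304] pointing down, gripper open.
Joint ranges: [-2.65, 2.65], [-0.97, 1.79], [-1.3, 1.35], [-1.93, 2.1], [-1.47, 1.37], [-3.14, 3.14]. Speed limits (rad/s): [2.57, 2.57, 3.14, 3.14, 3.14, 3.14].

### API

Orientations are given as a unit quaternion [x, y, z, w].
In Python, from rig import * gives the robot as it stands. Calls block until the motion is done:
- move_pose(position, orientation): joint-space move of the TCP to a pose.
- move_straight(position, rotation=None, feed=0.15, force_limit=None): straight line of the TCP; rotation=None keeps the orientation; feed is the mean speed in m/s. With force_limit (N) it stops when the force on the tool has changed by that much, and returns True; else False.
- goto_joints(angles): joint-space move.
- grip(opening, grasp_force=None): opening from 0.0 (shut) to 1.0 (fully open); grasp_force is the grip in N (None keeps the last); returns when the fingers have stopped.
- hold(seconds).
- ik(position, orientation): joint angles nearest the present ones, or None.
- read_state(): the state.
- snapshot(name): name is "scene" or "top" or "wrist"; returns a dict with "pixels" (400x640x3 uint8, red, green, blue), "K" (3x3 intrinsics, pixels), "D" ([k1, k2, p1, p2, k3] as OpenCV has them; the pictures are not rectified), "view" (4x4, takes a point from world to camera coordinates). Camera axes: x right, y up, looking along -z (the intrinsics and any distortion apply to the point x, -y, -z); pixel columns grow to the right and rows downward; lengths in m; the calibration is good to about 2 mm. A picture is of the moment at which its call begins. There is no depth.
A pose or a line that the arm cannot do raises IKError and nothing moves.
- job_done(): hands the job in; it is judged then, once.
The state is a dict: "time": time; "joint_pos": joint angles; "joint_vel": joint speeds; "effort": joint torques, N m; "eef_pos": TCP position; "tcp_rot": TCP orientation; "contact_force": force on the tool from outside, world axes, zero at the start; "wrist_torque": the same for the moment, N m; "width": opening from 0.0 (shut) to 1.0 (fully open); "gripper_force": force on a finger pad.
Only numpy, scipy, OpenCV 4.12 (cv2) and the standard library are available. Lean on these libraries where they do the work, as an engineer would, in place of code of your own. Each camera call takes 0.05 s, during which the arm holds its last target. There are 200 camera calls.

### The job

Get the green cut-off fixture ready for the next job: first put all the steel offcuts lying on its bed into the red scrap bin, then slide the blue slotted stop until its red pointer is on the centre of the yellow line, and only then tighten both orange clamp handles by turning them clockwise as far as they go. Leave the magnet and the other tools on the bench where they are, and let the stop stay on its mark.

Things in the scene. Friction and masses are not known exactly. Their poses are not given: they have to be found in the camera images.
- fixture: green cut-off fixture bed, a fixed steel plate 260 (x) x 480 (y) x 20 mm thick, fixed on the bench. Origin: centre of its underside on the bench; y runs along its length, the way the stop slides; x points away from the robot. It carries the slotted stop along its far side, and the offcuts and a magnet lie on it
- stop (a joint): position of the sliding stop along the bed's +y, 0 to 0.1 m, near 0 at the start; drags with about 4 N of friction and stays where it is left; turning the clamp handles does not alter the drag. The stop is an aluminium slotted plate (70 x 284 x 8 mm, on the bed, slots round the two clamp bolts) with a blue upright fence on its robot side
- stop_grip (a point): point to pinch on the stop's blue upright fence (115 mm long in x, 14 mm thick in y, top 75 mm above the bench and 55 mm above the bed): middle of its length and thickness, 55 mm above the bench; its axes are those of the fixture. Pinch it across its thickness from above and move it along y
- stop_pointer (a point): tip of the red pointer (6 mm wide) at the robot-side end of the fence, in line with the middle of the fence's thickness
- mark: yellow line, 22 (x) x 6 (y) mm, painted on the bed along its robot-side edge, fixed; origin at its centre, on the bed's top; its axes are those of the fixture. The stop is set when the pointer's tip has the same y along the bed as this line's centre; from the start it is 24 to 85 mm towards +y
- bin: red open scrap bin, fixed, outside 210 (x) x 160 (y) x 90 mm high, walls 5 mm; origin: centre of its underside on the bench
- clampA (a joint): angle of the orange clamp handle nearer the bed's -y end (bed x 75, y -50 mm), which does not move with the stop: 0 = loosest, bar along the bed's x; grows as it is turned clockwise seen from above; hard stop at 1.45 rad = tight. Starts at 0 to 0.35. Friction about 0.12 N m, stays where it is left
- clampA_grip (a point): centre of that handle's bar, on the turning axis, 60 mm above the bench; the bar is 56 mm long (its x), 12 mm wide (its y) and 20 mm high (50 to 70 mm above the bench); the axes turn with the bar. The slotted plate below is 28 mm above the bench, a washer of 30 mm diameter on it reaches 34 mm
- clampB (a joint): angle of the orange clamp handle nearer the bed's +y end (bed x 75, y +90 mm), which does not move with the stop: 0 = loosest, bar along the bed's x; grows as it is turned clockwise seen from above; hard stop at 1.45 rad = tight. Starts at 0 to 0.35. Friction about 0.12 N m, stays where it is left
- clampB_grip (a point): centre of that handle's bar, on the turning axis, 60 mm above the bench; the bar is 56 mm long (its x), 12 mm wide (its y) and 20 mm high (50 to 70 mm above the bench); the axes turn with the bar. The slotted plate below is 28 mm above the bench, a washer of 30 mm diameter on it reaches 34 mm
- tube: Square-tube piece 30 (x) x 36 (y) x 30 (z) mm, open along y. Steel offcut; grasp it by its x width. Origin: centre of its underside as it lies at the start, z up. Lies on the green bed; may be absent. 
- flat: Flat-bar piece 25 (x) x 44 (y) x 14 (z) mm. Steel offcut; grasp it by its x width. Origin: centre of its underside as it lies at the start, z up. Lies on the green bed; may be absent. 
- angle: Angle-iron piece 28 (x) x 42 (y) x 28 (z) mm: 6 mm thick foot, 6 mm thick upright leg along its -x edge. Steel offcut; grasp it by its x width low down, or by the leg. Origin: centre of its underside as it lies at the start, z up. Lies on the green bed; may be absent. 
- bar: Square-bar piece 24 (x) x 40 (y) x 24 (z) mm. Steel offcut; grasp it by its x width. Origin: centre of its underside as it lies at the start, z up. Lies on the green bed; may be absent. 
- channel: U-channel piece 30 (x) x 42 (y) x 24 (z) mm, open upwards, walls 5 mm. Steel offcut; grasp it by its x width. Origin: centre of its underside as it lies at the start, z up. Lies on the green bed; may be absent. 
- magnet: black and white welding magnet, 38 x 38 x 15 mm, at the far -y corner of the bed; not scrap, stays. Origin: centre of its underside
- hammer: hammer lying on the bench, stays. Origin: centre of its underside at the start
- wrench: wrench lying on the bench, stays. Origin: centre of its underside at the start
- disc: brown grinding disc, 90 mm diameter, 8 mm thick, flat on the bench, stays. Origin: centre of its underside
- spray: yellow spray can, 60 mm diameter, 170 mm high, standing, stays. Origin: centre of its underside
- mug: white mug, 80 mm diameter, 90 mm high, stays. Origin: centre of its underside

How it is judged:
By the outcome, as a careful person would: the job done as asked, in the order asked, and still so for the second after the job is handed in, with the robot touching nothing.
Of tube, flat, angle, bar, channel only 3 to 5 are there at a start; the rules pass over those that are not, and their reading is None.
At some moment in a run one of tube, flat, angle, bar, channel may be knocked a few centimetres aside while the robot is not near it.
Once in a run the grip may slacken for a moment while it holds something.
It also fails if it takes over 210 s, if anything falls off the work surface, if the arm or the gripper's body presses on something with over 40 N, if the wrist force passes 120 N, or if a joint passes its speed limit or range.

## Working session

There is one attempt and no reset: what is moved stays moved. The work goes in short steps, each a Python script; the robot and the scene stay as the last script left them, time stands still between calls to the robot, and variables do not carry over. Pictures are saved under pics/ and viewed, at most 14 in all, crops included, and the job is handed in when it is done.

```bash
mkdir -p pics; ls; python3 - <<'E'
from rig import *
import cv2
for n in ("top","scene"):
    s=snapshot(n); cv2.imwrite(f"pics/{n}0.png",s["pixels"][...,::-1]); print(n,s["K"],s["D"],s["view"])
s=read_state();print(s["time"],s["eef_pos"],s["tcp_rot"],s["width"])
E
```

```text
pics
top [[368.87990243   0.         324.85200898]
 [  0.         368.87990243 204.18124349]
 [  0.           0.           1.        ]] [0.01210565 0.         0.         0.         0.        ] [[ 2.83339717e-02 -9.99581820e-01  5.77682900e-03  1.14607182e-01]
 [ 9.82113253e-01  2.89140850e-02  1.86057878e-01 -5.39095775e-01]
 [-1.86147104e-01  4.01741659e-04  9.82521803e-01 -1.16988439e+00]
 [ 0.00000000e+00  0.00000000e+00  0.00000000e+00  1.00000000e+00]]
scene [[376.50376647   0.         319.95157456]
 [  0.         376.50376647 190.49122587]
 [  0.           0.           1.        ]] [0.03053407 0.         0.         0.         0.        ] [[ 0.55097916  0.83438834  0.01476732 -0.41645157]
 [-0.69894676  0.45172895  0.55444962  0.29392091]
 [ 0.45595547 -0.31581175  0.83208626 -1.32406293]
 [ 0.          0.          0.          1.        ]]
0.1 [0.23392078 0.4973021  0.30315837] [ 2.18134607e-01  9.75918354e-01 -7.62562598e-04 -2.80603682e-04] 1.001151247460582
```

View pics/top0.png

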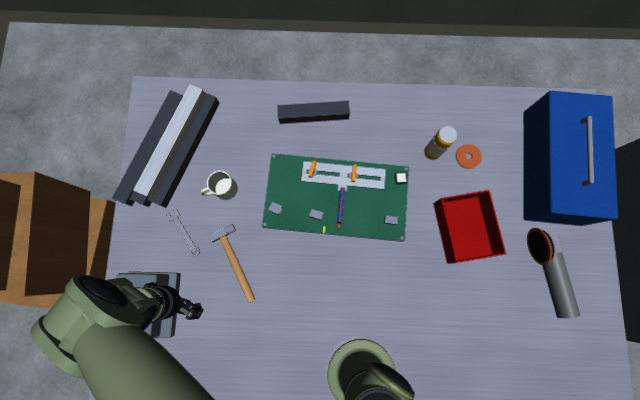

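View pics/scene0.png

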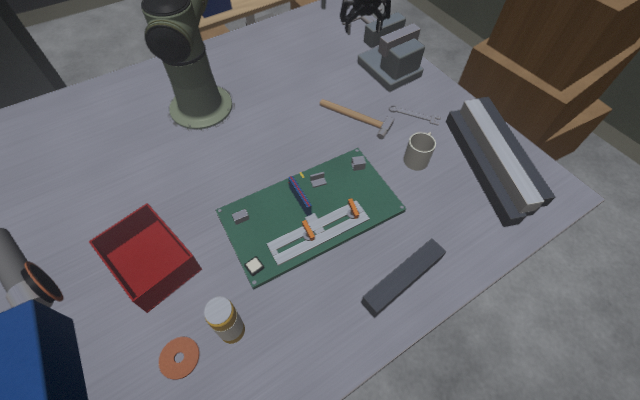

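The top view shows three offcuts at about (275,208), (316,214) and (391,220). The fence is at (341,207), the yellow mark at (324,230), the bin at (469,227) and the magnet at (402,178). I'll compute the bed frame and look from close by.

```bash
cat > h.py <<'E'
from rig import *
import numpy as np, cv2, json
from scipy.spatial.transform import Rotation as R
def ray(s,uv):
    uv=np.asarray(uv,float).reshape(-1,1,2)
    n=cv2.undistortPoints(uv,s["K"],np.array(s["D"],float)).reshape(-1,2)
    V=np.array(s["view"]); d=np.c_[n[:,0],-n[:,1],-np.ones(len(n))]@V[:3,:3]
    return -V[:3,:3].T@V[:3,3], d
def toplane(s,uv,z):
    c,d=ray(s,uv); return c+d*((z-c[2])/d[:,2])[:,None]
def proj(s,P):
    P=np.asarray(P,float).reshape(-1,3);V=np.array(s["view"]);p=P@V[:3,:3].T+V[:3,3]
    p=p*[1,-1,-1]; return cv2.projectPoints(p,np.zeros(3),np.zeros(3),s["K"],np.array(s["D"],float))[0].reshape(-1,2)
def hsv(s): return cv2.cvtColor(s["pixels"],cv2.COLOR_RGB2HSV)
def blobs(m,amin):
    cs,_=cv2.findContours(m.astype(np.uint8),cv2.RETR_EXTERNAL,cv2.CHAIN_APPROX_NONE)
    return sorted([c for c in cs if cv2.contourArea(c)>=amin],key=cv2.contourArea,reverse=True)
def down(yaw):
    """tool pointing down, tool y (closing line) along world direction yaw"""
    y=np.array([np.cos(yaw),np.sin(yaw),0]);z=np.array([0,0,-1.]);x=np.cross(y,z)
    return R.from_matrix(np.c_[x,y,z]).as_quat()
def save(s,n,box=None,k=1):
    im=s["pixels"][...,::-1]
    if box: im=im[box[1]:box[3],box[0]:box[2]]
    cv2.imwrite("pics/"+n,cv2.resize(im,None,fx=k,fy=k,interpolation=cv2.INTER_CUBIC))
E
python3 - <<'E'
from h import *
s=snapshot("top");H=hsv(s)
g=(H[...,0]>60)&(H[...,0]<95)&(H[...,1]>100)&(H[...,2]>40)
g[:,:230]=0;g[250:]=0
c=blobs(cv2.morphologyEx(g.astype(np.uint8),cv2.MORPH_CLOSE,np.ones((15,15))),2000)[0]
W=toplane(s,c[:,0,:],0.02)[:,:2].astype(np.float32)
r=cv2.minAreaRect(W);print("bed",r)
bx=cv2.boxPoints(r);print(bx)
r_=((H[...,0]<6)|(H[...,0]>174))&(H[...,1]>150)&(H[...,2]>60)
c=blobs(r_,1000)[0];print("binrim",cv2.minAreaRect(toplane(s,c[:,0,:],0.09)[:,:2].astype(np.float32)))
C=bx.mean(0)
q=down(0.0)
print(ik([C[0]-.05,C[1],.40],q), ik([C[0]-.05,C[1],.40],down(np.pi/2)),ik([C[0]-.05,C[1],.40],down(-np.pi/2)),ik([C[0]-.05,C[1],.40],down(np.pi)))
E
```

```text
bed ((0.5703921914100647, 0.09217183291912079), (0.4751853346824646, 0.25764113664627075), 85.97188568115234)
[[ 0.42519993 -0.13578478]
 [ 0.6822046  -0.15388304]
 [ 0.71558446  0.32012844]
 [ 0.45857978  0.3382267 ]]
binrim ((0.473599910736084, -0.3388787806034088), (0.20786847174167633, 0.1603962779045105), 11.381233215332031)
[ 0.03558353  0.24081532 -0.06412062  1.26586039  0.          1.60637986] [ 0.03558353  0.24081532 -0.06412062  1.26586039  0.          0.03558353] [ 0.03558353  0.24081532 -0.06412062  1.26586039  0.         -3.10600912] [ 0.03558353  0.24081532 -0.06412062  1.26586039  0.         -1.53521279]
```

```bash
python3 - <<'E'
from h import *
yaw=np.deg2rad(-4.03)
move_pose([.50,.092,.42],down(yaw+np.pi/2))
s=snapshot("wrist");save(s,"w1.png");V=np.array(s["view"]);print("cam",-V[:3,:3].T@V[:3,3],V[2,:3],read_state()["time"])
np.save("w1.npy",s,allow_pickle=True)
E
```

```text
cam [0.42899927 0.095593   0.4898417 ] [-0.28398213  0.01927804  0.95863575] 2.0083
```

View pics/w1.png

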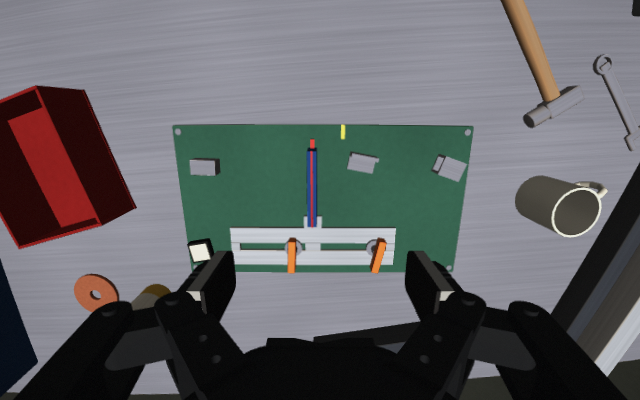

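The wrist view shows the whole bed. The offcuts are at (205,167), (363,161) and (449,168), the pointer tip at about (312,141), the mark at (343,131), clamp A at (292,255) and clamp B at (378,255). I'll zoom in to identify the pieces and measure.

```bash
python3 - <<'E'
from h import *
s=np.load("w1.npy",allow_pickle=True).item();H=hsv(s)
a=s["pixels"][...,::-1]
t=np.vstack([np.hstack([cv2.resize(a[140:200,x:x+80],None,fx=5,fy=5,interpolation=cv2.INTER_CUBIC) for x in (165,325)]),
 np.hstack([cv2.resize(a[140:200,410:490],None,fx=5,fy=5,interpolation=cv2.INTER_CUBIC),cv2.resize(a[110:170,285:365],None,fx=5,fy=5,interpolation=cv2.INTER_CUBIC)])])
cv2.imwrite("pics/crop1.png",t)
g=(H[...,0]>60)&(H[...,0]<95)&(H[...,1]>90)&(H[...,2]>30)
c=max(blobs(g,5000),key=len);hull=cv2.convexHull(c)
print("bed corners px",cv2.approxPolyDP(hull,8,True).reshape(-1,2).tolist())
r=cv2.minAreaRect(toplane(s,hull[:,0,:],.02)[:,:2].astype(np.float32));print(r)
n=~g;n[:125]=0;n[190:]=0;n[:,:180]=0;n[:,468:]=0
for c in blobs(n,60): print(cv2.boundingRect(c),cv2.minAreaRect(toplane(s,c[:,0,:],.04)[:,:2].astype(np.float32)))
y=(H[...,0]>22)&(H[...,0]<35)&(H[...,1]>150);y[145:]=0
for c in blobs(y,10): m=cv2.moments(c);p=[m['m10']/m['m00'],m['m01']/m['m00']];print("mark",p,toplane(s,[p],.02))
o=(H[...,0]>5)&(H[...,0]<20)&(H[...,1]>170)&(H[...,2]>120);o[:230]=0
for c in blobs(o,30): print("or",cv2.boundingRect(c),cv2.minAreaRect(toplane(s,c[:,0,:],.07)[:,:2].astype(np.float32)))
rr=((H[...,0]<6)|(H[...,0]>174))&(H[...,1]>170)&(H[...,2]>130);rr[:,:290]=0;rr[:,340:]=0;rr[148:]=0
for c in blobs(rr,5): print("red",cv2.boundingRect(c),toplane(s,c[:,0,:].mean(0),.06))
E
```

```text
bed corners px [[472, 127], [451, 270], [380, 271], [188, 242], [173, 126]]
((0.5705996155738831, 0.08989806473255157), (0.47672536969184875, 0.25733745098114014), 85.75310516357422)
(431, 154, 37, 28) ((0.5200325846672058, 0.29210221767425537), (0.050830163061618805, 0.03245354816317558), 65.96444702148438)
(189, 158, 32, 18) ((0.4919585585594177, -0.09030677378177643), (0.04956705495715141, 0.02689867466688156), 85.63878631591797)
(347, 151, 33, 23) ((0.5036053657531738, 0.15741778910160065), (0.04746104031801224, 0.029104219749569893), 74.6855697631836)
(306, 138, 11, 52) ((0.5003020167350769, 0.07720427960157394), (0.015438917092978954, 0.07960677891969681), 85.7739028930664)
(340, 125, 6, 15) ((0.4551263153553009, 0.12834464013576508), (0.007578740827739239, 0.020736778154969215), 87.02082824707031)
or (371, 242, 15, 31) ((0.651882529258728, 0.17401118576526642), (0.011584869585931301, 0.05461172014474869), 74.6844253540039)
or (288, 242, 8, 31) ((0.6421680450439453, 0.03575891628861427), (0.010744846425950527, 0.05369202792644501), 81.536376953125)
red (311, 139, 3, 9) [[0.4664512  0.08185394 0.06      ]]
```

View pics/crop1.png

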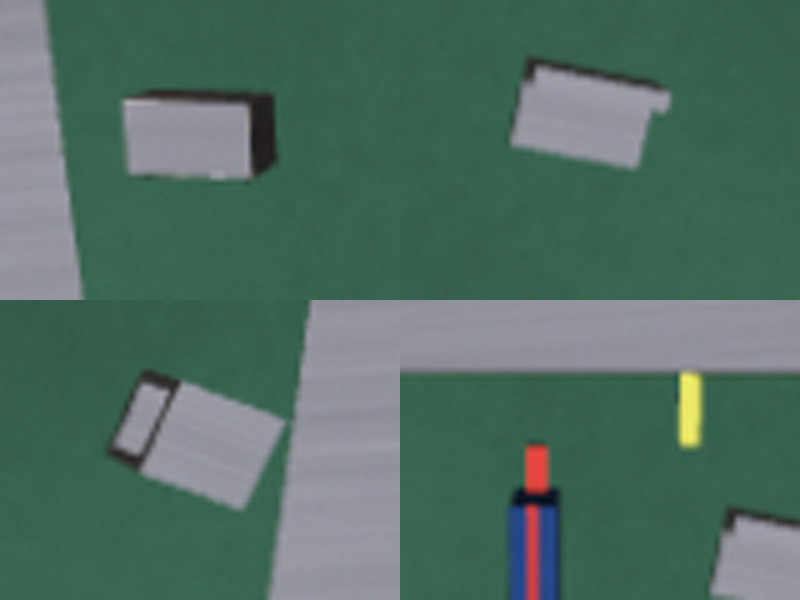

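The pieces are bar (202,168), angle (363,162, leg on the robot side) and tube (452,169, open end to the left). I'll compute grasps from their top faces and pick the bar first.

```bash
cat >> h.py <<'E'
BIN=np.array([.4736,-.3389]);BYAW=np.deg2rad(11.4)
LOOK=([.50,.092,.42],down(np.deg2rad(-4.1)+np.pi/2))
def look(box=True):
    move_pose(*LOOK); s=snapshot("wrist"); return s,findoff(s)
def findoff(s):
    H=hsv(s);g=(H[...,0]>60)&(H[...,0]<95)&(H[...,1]>90)&(H[...,2]>30)
    n=~g;n[:127]=0;n[225:]=0
    poly=np.array([[178,128],[469,128],[455,225],[187,225]]);M=np.zeros(n.shape,np.uint8);cv2.fillPoly(M,[poly],1)
    n&=M>0
    return [(cv2.boundingRect(c),cv2.minAreaRect(toplane(s,c[:,0,:],.04)[:,:2].astype(np.float32))) for c in blobs(n,60)]
def w(): return round(float(read_state()["width"]),3)
def pick(xy,yaw,z=.095,open_=.75):
    q=down(yaw);grip(open_,100)
    move_pose([*xy,.20],q);move_straight([*xy,z],feed=.12)
    st=grip(0,100);print("gripped",w(),read_state()["gripper_force"])
    move_straight([*xy,.23],feed=.12);print("lifted",w())
def drop(off,z=.135):
    p=BIN+off*np.array([-np.sin(BYAW),np.cos(BYAW)])
    q=down(BYAW)
    move_pose([*p,.23],q);print("over bin",w());move_straight([*p,z],feed=.12);grip(.75);move_straight([*p,.23],feed=.2)
    print("dropped t",read_state()["time"])
E
python3 - <<'E'
from h import *
s=np.load("w1.npy",allow_pickle=True).item()
f=lambda pts,ox,oy: np.array(pts,float)/5+[ox,oy]
P={"bar":(f([(125,100),(250,100),(250,178),(127,175)],165,140),.044,.024),
 "angle":(f([(130,65),(250,90),(237,168),(112,145)],325,140),.028,.028),
 "tube":(f([(180,80),(287,122),(243,210),(140,172)],410,140),.05,.03)}
for n,(p,z,_) in P.items():
    q=toplane(s,p,z)[:,:2];e=np.roll(q,-1,0)-q
    print(n,q.mean(0).round(4),"len",np.linalg.norm(e,axis=1).round(4),"ang",np.rad2deg(np.arctan2(e[:,1],e[:,0])).round(1))
s2=snapshot("wrist")
for b in findoff(s2): print(b)
E
```

```text
bar [ 0.493  -0.0913] len [0.0392 0.0246 0.039  0.0237] ang [ 85.6  -9.7 -95.6 170.5]
angle [0.5068 0.157 ] len [0.0391 0.0253 0.0412 0.026 ] ang [  74.5  -10.6 -104.4  164.8]
tube [0.5214 0.2943] len [0.0373 0.0295 0.0361 0.0299] ang [  66.1  -24.2 -113.3  158.1]
((303, 138, 19, 87), ((0.5299144983291626, 0.07600292563438416), (0.029649809002876282, 0.1389234960079193), 85.99443817138672))
((431, 154, 34, 28), ((0.5203362107276917, 0.2919100522994995), (0.050988707691431046, 0.03239502012729645), 67.51729583740234))
((189, 158, 31, 18), ((0.4919757544994354, -0.09019815176725388), (0.0495670922100544, 0.02689238451421261), 85.65858459472656))
((347, 151, 33, 23), ((0.5035192966461182, 0.15728379786014557), (0.04740570858120918, 0.02925933338701725), 75.40367126464844))
```

```bash
python3 - <<'E'
from h import *
pick([.493,-.0913],np.deg2rad(-4.5))
drop(-.04)
s,b=look();save(s,"w2.png")
for x in b: print(x)
E
```

```text
gripped 0.26 98.34187388420105
lifted 0.26
over bin 0.253
dropped t 9.4333
((304, 138, 20, 87), ((0.5302255153656006, 0.07668068259954453), (0.031268160790205, 0.13879387080669403), 85.78206634521484))
((432, 153, 33, 29), ((0.5202716588973999, 0.2919330596923828), (0.05081724748015404, 0.03244535252451897), 66.77667236328125))
((348, 151, 33, 23), ((0.5036481618881226, 0.15738418698310852), (0.04762043058872223, 0.029355667531490326), 74.7353515625))
```

View pics/w2.png

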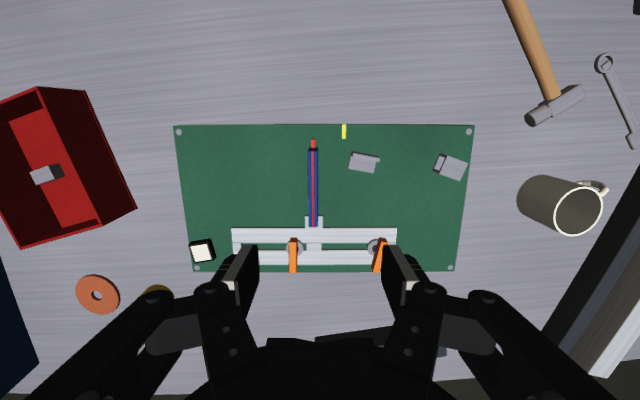

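The bar is in the bin at (46,174), and the tube and angle haven't moved. Next is the tube.

```bash
python3 - <<'E'
from h import *
pick([.5214,.2943],np.deg2rad(-23.5))
drop(0.0)
s,b=look();save(s,"w3.png")
for x in b: print(x)
E
```

```text
gripped 0.332 99.28557515144348
lifted 0.333
over bin 0.333
dropped t 20.4667
((304, 138, 20, 87), ((0.5300869345664978, 0.07665906101465225), (0.0312609039247036, 0.13875876367092133), 85.78129577636719))
((348, 151, 33, 23), ((0.5036606788635254, 0.15732096135616302), (0.047720130532979965, 0.02918338030576706), 75.18408203125))
```

View pics/w3.png

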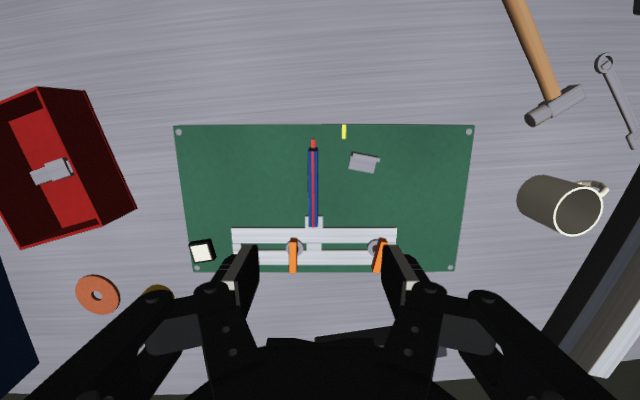

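Two are in the bin, and the angle at (363,162) hasn't moved.

```bash
python3 - <<'E'
from h import *
pick([.5055,.157],np.deg2rad(-15),z=.0945)
drop(.04)
s,b=look();save(s,"w4.png");np.save("w4.npy",s,allow_pickle=True)
for x in b: print(x)
E
```

```text
gripped 0.28 97.6417850330472
lifted 0.281
over bin 0.277
dropped t 30.6
((304, 138, 20, 87), ((0.5299263000488281, 0.07661816477775574), (0.031252145767211914, 0.1387178897857666), 85.7789077758789))
```

View pics/w4.png

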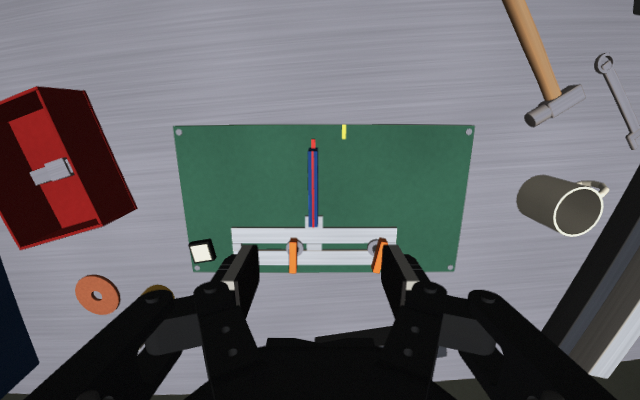

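The bed is clear. The third piece isn't visible in the bin, probably because the near wall hides it, so I'll check with the top camera.

```bash
python3 - <<'E'
from h import *
s=snapshot("top");save(s,"t2.png",(400,160,560,280),4)
s2=snapshot("scene");
E
```

```text
(no output)
```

View pics/t2.png

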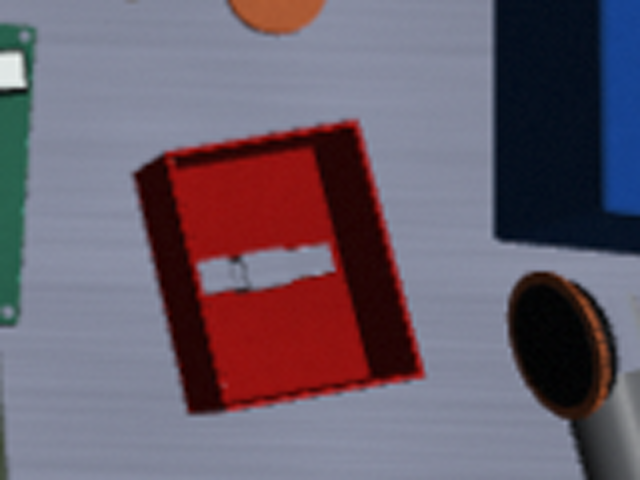

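All three pieces lie side by side in the bin. Next I'll measure the fence, pointer and mark.

```bash
cat >> h.py <<'E'
BC=np.array([.5705,.0910]);BY=np.deg2rad(-4.13)
BR=np.array([[np.cos(BY),-np.sin(BY)],[np.sin(BY),np.cos(BY)]])
tobed=lambda p:(np.asarray(p)[...,:2]-BC)@BR
towor=lambda b:BC+np.asarray(b)@BR.T
def marks(s,zp=.06):
    H=hsv(s);c0=proj(s,[[*towor([-.12,.0]),.02]])[0]
    y=(H[...,0]>22)&(H[...,0]<35)&(H[...,1]>130)&(H[...,2]>100)
    r=((H[...,0]<6)|(H[...,0]>174))&(H[...,1]>150)&(H[...,2]>120)
    # keep only pixels on the bed's robot-side strip
    out={}
    for n,m,z,lo,hi in(("mark",y,.02,-.13,-.09),("ptr",r,zp,-.13,-.055)):
        v,u=np.nonzero(m);b=tobed(toplane(s,np.c_[u,v],z))
        k=(b[:,0]>lo)&(b[:,0]<hi)&(abs(b[:,1])<.2);out[n]=(b[k].mean(0).round(4),b[k].min(0).round(4),b[k].max(0).round(4),int(k.sum()),np.c_[u,v][k].mean(0).round(1))
    return out
E
python3 - <<'E'
from h import *
s=np.load("w4.npy",allow_pickle=True).item();H=hsv(s)
for k,v in marks(s).items(): print(k,*v)
b=(H[...,0]>100)&(H[...,0]<165)&(H[...,1]>90)&(H[...,2]>30);b[:,:290]=0;b[:,340:]=0;b[:140]=0;b[232:]=0
for c in blobs(b,50): 
    q=tobed(toplane(s,c[:,0,:],.075));print("fence",cv2.boundingRect(c),q.min(0),q.max(0))
st=snapshot("top")
for zp in (.03,.06): print([ (k,v[0],v[3]) for k,v in marks(st,zp).items()])
E
```

```text
mark [-0.1175  0.0304] [-0.1273  0.028 ] [-0.1073  0.033 ] 55 [343.5 131.4]
ptr [-0.086  -0.0175] [-0.1088 -0.0196] [-0.0559 -0.0152] 82 [312.5 154.7]
fence (308, 148, 10, 79) [-0.09746889 -0.02468858] [ 0.01985995 -0.01074237]Traceback (most recent call last):
  File "<stdin>", line 8, in <module>
  File "h.py", line 58, in marks
    v,u=np.nonzero(m);b=tobed(toplane(s,np.c_[u,v],z))
                              ~~~~~~~^^^^^^^^^^^^^^^^
  File "h.py", line 10, in toplane
    c,d=ray(s,uv); return c+d*((z-c[2])/d[:,2])[:,None]
        ~~~^^^^^^
  File "h.py", line 6, in ray
    n=cv2.undistortPoints(uv,s["K"],np.array(s["D"],float)).reshape(-1,2)
      ~~~~~~~~~~~~~~~~~~~^^^^^^^^^^^^^^^^^^^^^^^^^^^^^^^^^^
cv2.error: OpenCV(4.12.0) /io/opencv/modules/calib3d/src/undistort.dispatch.cpp:347: error: (-215:Assertion failed) CV_IS_MAT(_src) && CV_IS_MAT(_dst) && (_src->rows == 1 || _src->cols == 1) && (_dst->rows == 1 || _dst->cols == 1) && _src->cols + _src->rows - 1 == _dst->rows + _dst->cols - 1 && (CV_MAT_TYPE(_src->type) == CV_32FC2 || CV_MAT_TYPE(_src->type) == CV_64FC2) && (CV_MAT_TYPE(_dst->type) == CV_32FC2 || CV_MAT_TYPE(_dst->type) == CV_64FC2) in function 'cvUndistortPointsInternal'
```

```bash
python3 - <<'E'
from h import *
q=down(BY+np.pi/2);p=towor([-.039,-.0177])
grip(.6,60);move_pose([*p,.22],q);move_straight([*p,.109],feed=.12)
grip(0,60);print(w())
move_straight([*towor([-.039,.022]),.109],feed=.05);hold(.2)
print(tobed(read_state()["eef_pos"]),read_state()["contact_force"],w(),read_state()["time"])
s=snapshot("wrist");save(s,"w5.png");np.save("w5.npy",s,allow_pickle=True)
for k,v in marks(s,.05).items(): print(k,*v)
E
```

```text
0.158
[-0.03859336  0.02160397] [-1.71242745 -1.60869754  6.62268112] 0.157 36.15Traceback (most recent call last):
  File "<stdin>", line 8, in <module>
  File "h.py", line 58, in marks
    v,u=np.nonzero(m);b=tobed(toplane(s,np.c_[u,v],z))
                              ~~~~~~~^^^^^^^^^^^^^^^^
  File "h.py", line 10, in toplane
    c,d=ray(s,uv); return c+d*((z-c[2])/d[:,2])[:,None]
        ~~~^^^^^^
  File "h.py", line 6, in ray
    n=cv2.undistortPoints(uv,s["K"],np.array(s["D"],float)).reshape(-1,2)
      ~~~~~~~~~~~~~~~~~~~^^^^^^^^^^^^^^^^^^^^^^^^^^^^^^^^^^
cv2.error: OpenCV(4.12.0) /io/opencv/modules/calib3d/src/undistort.dispatch.cpp:347: error: (-215:Assertion failed) CV_IS_MAT(_src) && CV_IS_MAT(_dst) && (_src->rows == 1 || _src->cols == 1) && (_dst->rows == 1 || _dst->cols == 1) && _src->cols + _src->rows - 1 == _dst->rows + _dst->cols - 1 && (CV_MAT_TYPE(_src->type) == CV_32FC2 || CV_MAT_TYPE(_src->type) == CV_64FC2) && (CV_MAT_TYPE(_dst->type) == CV_32FC2 || CV_MAT_TYPE(_dst->type) == CV_64FC2) in function 'cvUndistortPointsInternal'
```

View pics/w5.png

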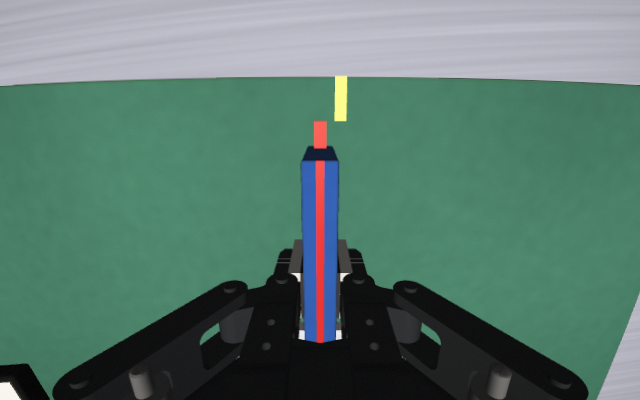

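The fence is held. The pointer is at column 320 and the mark at column 341, a gap of about 10 mm. I'll loosen the colour thresholds, measure and finish the slide.

```bash
cat >> h.py <<'E'
def gap(s):
    """bed-y of mark centre, of pointer (near bed), and mark height px"""
    p=s["pixels"].astype(int);r,g,b=p[...,0],p[...,1],p[...,2]
    Y=((r>150)&(g>150)&(b<r*.65));Rd=((r>130)&(g<r*.55)&(b<r*.55));Y[:,:240]=0;Y[:,400:]=0;Rd[:,:240]=0;Rd[:,400:]=0;Y[150:]=0;Rd[148:]=0
    f=lambda m,z:tobed(toplane(s,np.c_[np.nonzero(m)[1],np.nonzero(m)[0]],z))
    o=[f(Y,.02),f(Rd,.024)]
    return [(len(x),x.mean(0).round(4),np.ptp(x,axis=0).round(4)) for x in o]
E
python3 - <<'E'
from h import *
s=np.load("w5.npy",allow_pickle=True).item()
a=gap(s);print(a); d=a[0][1][1]-a[1][1][1]
if .006<d<.014:
    b=tobed(read_state()["eef_pos"]);b[1]+=d
    move_straight([*towor(b),.109],feed=.03);hold(.3)
    s=snapshot("wrist");a=gap(s);print(a);print(tobed(read_state()["eef_pos"]),w());save(s,"w6.png",(240,60,400,180),4)
E
```

```text
[(521, array([-0.118 ,  0.0304]), array([0.0214, 0.006 ])), (326, array([-0.1   ,  0.0195]), array([0.0133, 0.0063]))]
[(561, array([-0.1181,  0.0303]), array([0.0214, 0.0064])), (326, array([-0.1 ,  0.03]), array([0.0133, 0.0063]))]
[-0.03858047  0.03212449] 0.156
```

```bash
python3 - <<'E'
from h import *
b=tobed(read_state()["eef_pos"])
grip(.5);move_straight([*towor(b),.22],feed=.12)
s,_=look();p=s["pixels"].astype(int)
H=hsv(s)
o=(H[...,0]>5)&(H[...,0]<20)&(H[...,1]>150)&(H[...,2]>100);o[:230]=0;o[:,:260]=0;o[:,:]&=True
for c in blobs(o,60):
    q=toplane(s,c[:,0,:],.07)[:,:2].astype(np.float32);r=cv2.minAreaRect(q);print("or",cv2.boundingRect(c),tobed(r[0]),r[1:])
save(s,"w7.png",(160,110,480,290),2.4)
# pointer check from directly behind, above
move_pose([*towor([-.04,.030]),.20],down(BY+np.pi/2));print(gap(snapshot("wrist")))
E
```

```text
or (288, 242, 8, 32) [ 0.07489145 -0.05104487] ((0.01132284291088581, 0.05491465702652931), 84.36907958984375)
[(230, array([-0.1178,  0.0305]), array([0.022 , 0.0058])), (148, array([-0.0974,  0.0302]), array([0.0211, 0.0058]))]
```

View pics/w7.png

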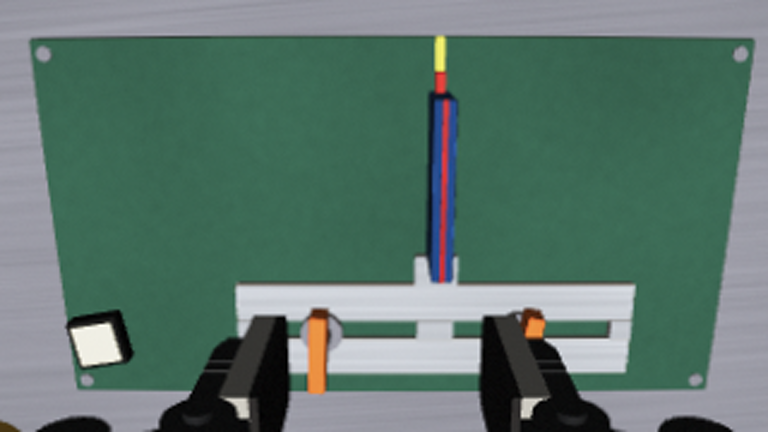

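The pointer lines up with the mark (about 0.3 mm off) and the bed is clear. Now I'll turn clamp A.

```bash
cat >> h.py <<'E'
def clamp(b,a0,end=1.49):
    p=towor(b);Q=lambda a:down(BY-a+np.pi/2)
    grip(.5,60);move_pose([*p,.20],Q(a0));move_straight([*p,.114],feed=.12)
    grip(0,60);print("w",w())
    for a in np.append(np.arange(a0+.15,1.40,.15),[1.40,1.45,end]):
        move_pose([*p,.114],Q(a))
        s=read_state();T=s["wrist_torque"][2]
        print(round(a,2),"Tz",round(float(T),3),np.round(s["contact_force"],1))
        if abs(T)>1.5: break
    hold(.2);grip(.5);move_straight([*p,.20],feed=.12);print("t",read_state()["time"])
def orange(s):
    H=hsv(s);o=(H[...,0]>5)&(H[...,0]<20)&(H[...,1]>150)&(H[...,2]>100)
    for c in blobs(o,25):
        q=toplane(s,c[:,0,:],.07)[:,:2].astype(np.float32);r=cv2.minAreaRect(q);d=cv2.boxPoints(r);e=max((d[1]-d[0],d[2]-d[1]),key=np.linalg.norm)
        bb=tobed(r[0])
        if abs(bb[0]-.075)<.03 and abs(bb[1])<.13: print("or",cv2.boundingRect(c),bb.round(4),np.round(r[1],4),"angle",round(float((BY-np.arctan2(e[1],e[0]))%np.pi),3))
E
python3 - <<'E'
from h import *
clamp([.075,-.0505],.06)
move_pose([*towor([-.01,.02]),.40],down(BY+np.pi/2));s=snapshot("wrist");orange(s);orange(snapshot("top"))
E
```

```text
w 0.127
0.21 Tz -0.092 [0.3 5.3 5.6]
0.36 Tz -0.191 [-0.3  4.6  5.3]
0.51 Tz -0.109 [-1.   4.3  5.6]
0.66 Tz -0.15 [-0.6  2.7  6. ]
0.81 Tz -0.148 [-0.4  3.6  6.4]
0.96 Tz -0.096 [-1.2  3.6  6.9]
1.11 Tz -0.155 [-1.9  3.   7.6]
1.26 Tz -0.072 [-2.2  3.6  8.2]
1.4 Tz -0.109 [-3.6  2.8  8. ]
1.45 Tz -0.099 [-3.5  1.7  7.6]
1.49 Tz 0.627 [-2.6  2.4  7.7]
t 46.8
or (255, 222, 38, 11) [ 0.0749 -0.0498] [0.0114 0.055 ] angle 1.453
or (361, 209, 15, 33) [0.0735 0.0892] [0.0122 0.052 ] angle 0.19
```

```bash
python3 - <<'E'
from h import *
clamp([.0745,.0895],.19)
move_pose([*towor([-.01,.02]),.40],down(BY+np.pi/2));s=snapshot("wrist");orange(s);save(s,"w8.png")
move_pose([*towor([-.04,.030]),.20],down(BY+np.pi/2));print(gap(snapshot("wrist")))
move_pose(*LOOK);s=snapshot("top");cv2.imwrite("pics/t3.png",s["pixels"][...,::-1])
E
```

```text
w 0.128
0.34 Tz -0.121 [0.1 4.4 4.8]
0.49 Tz -0.123 [-0.2  3.2  5.7]
0.64 Tz -0.106 [0.2 3.6 4.8]
0.79 Tz -0.147 [-0.7  3.6  6.5]
0.94 Tz -0.15 [-0.6  3.5  6.4]
1.09 Tz -0.123 [-1.   2.3  6.8]
1.24 Tz -0.15 [-1.3  3.3  6. ]
1.39 Tz -0.037 [-2.5  2.6  7.2]
1.4 Tz 0.013 [-2.2  3.1  6.4]
1.45 Tz 0.018 [-1.9  3.2  7.4]
1.49 Tz 0.837 [-1.7  1.6  7.9]
t 54.8667
or (255, 222, 38, 11) [ 0.0749 -0.0498] [0.0114 0.055 ] angle 1.453
or (349, 221, 38, 12) [0.0751 0.0882] [0.0113 0.0545] angle 1.45
[(230, array([-0.1178,  0.0306]), array([0.0221, 0.0066])), (152, array([-0.0968,  0.0303]), array([0.0219, 0.0058]))]
```

View pics/w8.png

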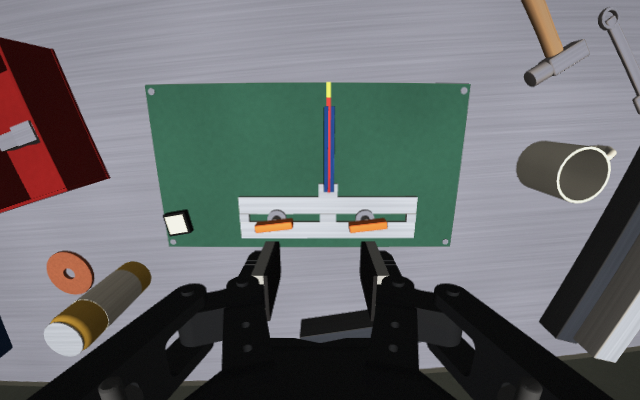

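Both clamp handles are at their stops (273,226 and 368,226). The pointer is on the line (328,100), and the bed and tools are as they should be.

```bash
python3 -c "
from h import *
print(job_done())"
```

```text
the job is handed in; nothing more can be done
None
```

The job is done and handed in: all three offcuts are in the scrap bin, the stop's pointer is within about 0.3 mm of the yellow line's centre, and both clamps were then turned to their hard stops at about 1.45 rad; the magnet and bench tools were left untouched.

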